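# Feed loose pistons through the gate into the slot

## Task

Push the three loose pistons lying in the pen of the feed track through its narrow gate and into the slot, one at a time, so that in the end all three lie flat in a row in the slot, each fully past the gate. Only push them along the floor with the fingertips: do not pick them up or lift them over the walls. Leave the other things on the bench where they are.

Things in the scene. Friction and masses are not known exactly. Their poses are not given: they have to be found in the camera images.
- feeder: the fixed feed track: grey base plate, 8 mm thick aluminium walls. Origin at bench height under the middle of the gate; x axis points from the open pen through the gate into the slot, z up. Floor of pen and slot: level, 6 mm above the origin. Wall tops: 12 mm above the floor. The pen has side walls 190 mm apart from x = -253 to -75 mm, then straight funnel walls to the gate; its back is open
- gate (a point): middle of the gate at floor height, the 44 mm gap between two upright steel pins of 12 mm diameter whose tops are 18 mm above the floor; axes as the feed track's
- slot_end (a point): foot of the end stop, on the floor at the far end of the slot, on its centre line, 126 mm past the gate. The slot is straight and 46 mm wide between its walls: three pistons fit in a row, each fully past the gate, with 9 mm to spare; the last one pushes the others along
- piston_a: loose piston: a plain light-metal disc with a dark seal round its rim, 39 mm across, 14 mm high, about 50 g, lying flat in the pen of the feed track; origin at the centre of its underside. The three pistons are alike and may be fed in any order
- piston_b: loose piston: a plain light-metal disc with a dark seal round its rim, 39 mm across, 14 mm high, about 50 g, lying flat in the pen of the feed track; origin at the centre of its underside. The three pistons are alike and may be fed in any order
- piston_c: loose piston: a plain light-metal disc with a dark seal round its rim, 39 mm across, 14 mm high, about 50 g, lying flat in the pen of the feed track; origin at the centre of its underside. The three pistons are alike and may be fed in any order
- end_cap: bystander: square machined end cap, 56x56x18 mm, on the bench beside the track; origin at the centre of its underside
- tape_roll: bystander: black roll of tape lying flat, 58 mm across, 19 mm high; origin at the centre of its underside
- grease_pot: bystander: round pot with a screw lid, 69 mm across, 54 mm high; origin at the centre of its underside
- air_fitting: bystander: small push-in air fitting standing upright, 15x15x42 mm, on the robot's side of the slot; origin at the centre of its underside
There are look-alikes about, which are no part of the job. What is shaped like the piston_c but green or purple is not meant.

How it is judged:
On the way, in this order (a step that is already met when the one before it is completed fails the run):
1. one piston is in the slot, the other two still wholly or mostly before the gate ((((x of piston_a in the frame of feeder between 0.012 and 0.126 m and y of piston_a in the frame of feeder between -0.012 and 0.012 m) and x of each of piston_b, piston_c in the frame of feeder below -0.012 m) or ((x of piston_b in the frame of feeder between 0.012 and 0.126 m and y of piston_b in the frame of feeder between -0.012 and 0.012 m) and x of each of piston_a, piston_c in the frame of feeder below -0.012 m) or ((x of piston_c in the frame of feeder between 0.012 and 0.126 m and y of piston_c in the frame of feeder between -0.012 and 0.012 m) and x of each of piston_a, piston_b in the frame of feeder below -0.012 m))), for 0.2 s.
2. two pistons are in the slot, the third still before the gate (((x of piston_a in the frame of feeder below -0.012 m and (x of piston_b in the frame of feeder between 0.012 and 0.126 m and y of piston_b in the frame of feeder between -0.012 and 0.012 m) and (x of piston_c in the frame of feeder between 0.012 and 0.126 m and y of piston_c in the frame of feeder between -0.012 and 0.012 m)) or (x of piston_b in the frame of feeder below -0.012 m and (x of piston_a in the frame of feeder between 0.012 and 0.126 m and y of piston_a in the frame of feeder between -0.012 and 0.012 m) and (x of piston_c in the frame of feeder between 0.012 and 0.126 m and y of piston_c in the frame of feeder between -0.012 and 0.012 m)) or (x of piston_c in the frame of feeder below -0.012 m and (x of piston_a in the frame of feeder between 0.012 and 0.126 m and y of piston_a in the frame of feeder between -0.012 and 0.012 m) and (x of piston_b in the frame of feeder between 0.012 and 0.126 m and y of piston_b in the frame of feeder between -0.012 and 0.012 m)))), for 0.2 s.
3. all three pistons are in the slot (x of piston_a in the frame of feeder between 0.012 and 0.126 m and y of piston_a in the frame of feeder between -0.012 and 0.012 m and x of piston_b in the frame of feeder between 0.012 and 0.126 m and y of piston_b in the frame of feeder between -0.012 and 0.012 m and x of piston_c in the frame of feeder between 0.012 and 0.126 m and y of piston_c in the frame of feeder between -0.012 and 0.012 m), for 0.2 s.
At the end, for the whole second after the job is handed in: All three pistons lie flat (within 0.1 rad) and at rest on the slot floor in a row, each centre more than 12 mm past the gate line, before the end stop and within 12 mm of the slot centre line; the four bystanders are within 15 mm of where they stood (all of step 3 and height (world z) of each of piston_a, piston_b, piston_c below 0.01 m and angle between each of piston_a, piston_b, piston_c's own z axis and vertical below 0.1 rad and linear speed of each of piston_a, piston_b, piston_c below 0.01 m/s and distance of each of end_cap, tape_roll, grease_pot, air_fitting from where it was at the start of the episode below 0.015 m); the robot touches nothing.
It fails at once if a piston is lifted off the floor (underside more than 10 mm above it) (height (world z) of any of piston_a, piston_b, piston_c above 0.016 m).
It fails at once if a bystander (end cap, tape roll, grease pot, air fitting) is moved by more than 15 mm (distance of any of end_cap, tape_roll, grease_pot, air_fitting from where it was at the start of the episode above 0.015 m).
It also fails if it takes over 58 s, if anything falls off the work surface, if the arm or the gripper's body presses on something with over 40 N, if the wrist force passes 120 N, or if a joint passes its speed limit or range.

## Robot

A 6-joint arm with a two-finger parallel gripper is mounted at the origin on a cart in front of the work surface, level with it; the furniture and walls round the work are solid. World frame = base frame: x ahead of the robot, y to its left, z up, the work surface at z = 0. Lengths are in m, angles in rad, forces in N, time in s.
With the tool pointing down it reaches from about 0.325 to 0.775 m from the base axis. Payload 5.5 kg.
Tool frame: the origin (TCP) lies between the finger pads; the fingertips stand 8 mm ahead of it and the grasp point (between the pads) lies 11 mm behind it (tcp_to_tips is the distance from the TCP to the fingertips, in m); z points along the fingers, y is the direction in which the jaws open and shut (so a half turn about z gives the same grasp; the last joint's range is limited). The gripper opens to 88 mm and grips with 3 to 60 N. Pads are 20 mm wide; open, the fingers measure 115 mm over their backs; the gripper's body (75 mm by 178 mm) begins 61 mm behind the grasp point.
Start: joints at [1.138, 0.091, 1.231, -0, 1.82, -0.057], TCP at [0.22, 0.558, 0.231] pointing down, gripper open.
Joint ranges: [-2.87, 2.87], [-0.86, 2.18], [0.17, 2.46], [-1.51, 4.65], [0.06, 2.69], [-2.65, 2.65]. Speed limits (rad/s): [2.57, 2.57, 3.01, 3.14, 3.14, 3.14].

## Interface

Orientations are given as a unit quaternion [w, x, y, z].
In Python, from bench import * gives the robot as it stands. Calls block until the motion is done:
- move_to(position, orientation): joint-space move of the TCP to a pose.
- move_l(position, speed=0.15, orientation=None): straight line of the TCP; orientation=None keeps the orientation; speed is the mean speed in m/s.
- movej(angles): joint-space move.
- gripper_open() and close(): open the fingers fully, or close them until they stop; the grip force is fixed at half the most.
- hold(seconds).
- inverse_kinematics(position, orientation): joint angles nearest the present ones, or None.
- state(): the state.
- get_image(name): name is "side" or "top"; returns a dict with "frame" (420x560x3 uint8, blue, green, red), "depth" (420x560 float32, m along the optical axis (not along the pixel's ray), 0 where there is no reading), "camera_matrix" (3x3 intrinsics, pixels), "view" (4x4, takes a point from world to camera coordinates). Camera axes: x right, y up, looking along -z (the intrinsics and any distortion apply to the point x, -y, -z); pixel columns grow to the right and rows downward; lengths in m; the calibration is good to about 2 mm. A picture is of the moment at which its call begins.
A pose or a line that the arm cannot do raises IKError and nothing moves.
- job_done(): hands the job in, once; it reports no verdict.
The state is a dict: "time": time; "joint_pos": joint angles; "dq": joint speeds; "joint_torque": joint torques, N m; "ee_pos": TCP position; "ee_rot": TCP orientation; "ft_force": force on the tool from outside, world axes, zero at the start; "moment": the same for the moment, N m; "finger_gap": finger opening in m.
Only numpy, scipy, OpenCV 4.12 (cv2) and the standard library are available. Lean on these libraries where they do the work, as an engineer would, in place of code of your own. Each camera call takes 0.05 s, during which the arm holds its last target.

## Working session

There is one attempt and no reset: what is moved stays moved. The work goes in short steps, each a Python script; the robot and the scene stay as the last script left them, time stands still between calls to the robot, and variables do not carry over. Pictures are saved under pics/ and viewed, and the job is handed in when it is done.

```bash
ls; mkdir -p pics
python3 - <<'E'
from bench import *
import cv2,numpy as np
s=state();print(s['time'],s['ee_pos'],s['ee_rot'],s['finger_gap'])
for n in('top','side'):
    d=get_image(n);cv2.imwrite(f'pics/{n}0.png',d['frame']);np.savez(f'{n}0.npz',**d);print(d['camera_matrix'],d['view'])
E
```

```text
pics
0.0 [0.22010441 0.55786526 0.22952357] [-2.20176939e-04  1.86818474e-01  9.82393986e-01 -9.29948237e-04] 0.08826242701702779
[[502.02158697   0.         287.93496158]
 [  0.         502.02158697 209.27752185]
 [  0.           0.           1.        ]] [[ 0.01912245 -0.99973184 -0.01306065  0.04222124]
 [ 0.99450027  0.01767374  0.10323204 -0.56932167]
 [-0.10297353 -0.01496287  0.99457155 -0.97814983]
 [ 0.          0.          0.          1.        ]]
[[501.47852924   0.         278.68049038]
 [  0.         501.47852924 208.03716891]
 [  0.           0.           1.        ]] [[-0.96282929 -0.27005181 -0.00563759  0.55981184]
 [ 0.16537856 -0.60587772  0.77817872 -0.1117144 ]
 [-0.21356426  0.74832093  0.62801759 -0.93181447]
 [ 0.          0.          0.          1.        ]]
```

View pics/top0.png

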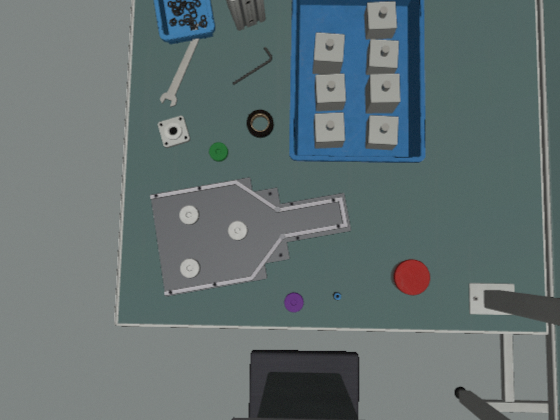

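View pics/side0.png

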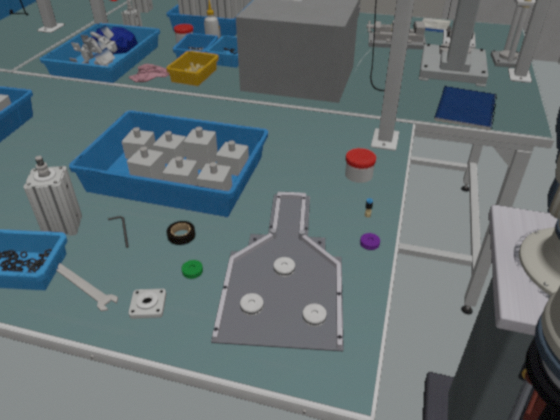

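The top view shows the track with its pen at left (open back near col 155), the gate near (280,222) and the slot end near (345,212). The pistons are at about (189,215), (238,231) and (190,268). I'll enlarge both views.

Run:
```python
import cv2
a=cv2.imread('pics/top0.png')[170:305,145:360];cv2.imwrite('pics/topc.png',cv2.resize(a,None,fx=3.7,fy=3.7,interpolation=cv2.INTER_CUBIC))
a=cv2.imread('pics/side0.png')[180:355,200:360];cv2.imwrite('pics/sidec.png',cv2.resize(a,None,fx=3.4,fy=3.4,interpolation=cv2.INTER_CUBIC))
```

```text
(no output)
```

View pics/topc.png

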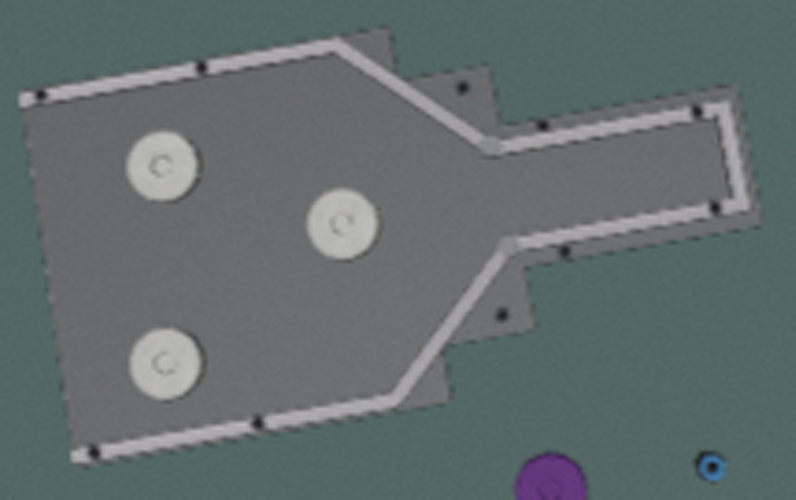

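View pics/sidec.png

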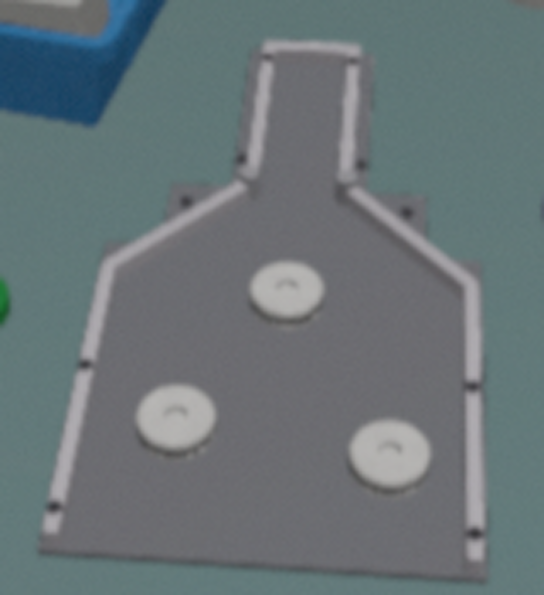

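Now I'll measure: pistons by blob centroid in both views, and pins and wall ends from my crop readings.

```bash
cat > h.py <<'E'
import numpy as np,cv2
def ray(d,u,v):
    K,V=d['camera_matrix'],d['view'];R,t=V[:3,:3],V[:3,3]
    c=np.array([(u-K[0,2])/K[0,0],-(v-K[1,2])/K[1,1],-1.]);return -R.T@t,R.T@c
def atz(d,u,v,z):
    o,r=ray(d,u,v);return o+r*(z-o[2])/r[2]
def tri(a,pa,b,pb):
    o1,r1=ray(a,*pa);o2,r2=ray(b,*pb)
    s=np.linalg.lstsq(np.c_[r1,-r2],o2-o1,rcond=None)[0]
    p,q=o1+r1*s[0],o2+r2*s[1];return (p+q)/2,np.linalg.norm(p-q)
def blobs(im,box,amin,amax,th=165):
    u0,v0,u1,v1=box
    c=im[v0:v1,u0:u1]; m=(c.min(2)>th).astype(np.uint8)
    n,l,st,ce=cv2.connectedComponentsWithStats(m)
    return [(ce[i]+[u0,v0],st[i]) for i in range(1,n) if amin<st[i,4]<amax]
E
python3 - <<'E'
from h import *
T=dict(np.load('top0.npz'));S=dict(np.load('side0.npz'))
bt=blobs(T['frame'],(150,170,360,305),150,600);bs=blobs(S['frame'],(205,235,350,350),150,600)
for c,s in bt: print('T',c.round(2),s,atz(T,*c,.02).round(4), 'depth z', T['depth'][int(c[1]),int(c[0])], (-(T['view']@np.r_[atz(T,*c,.02),1])[2]).round(4))
for c,s in bs: print('S',c.round(2),s,atz(S,*c,.02).round(4))
for c,s in bt:
    for e,_ in bs:
        p,g=tri(T,c,S,e)
        if g<.01: print('tri',p.round(4),round(g,4))
g=lambda u,v:((u+.5)/3.7+145-.5,(v+.5)/3.7+170-.5)
gs=lambda u,v:((u+.5)/3.4+200-.5,(v+.5)/3.4+180-.5)
P=dict(pinU=((490,146),(247,183),.024),pinL=((508,245),(345,184),.024),farU=((723,107),(265,46),.018),farL=((745,206),(360,48),.018),cornU=((338,44),(108,262),.018),cornL=((395,401),(472,282),.018),backU=((22,100),(52,532),.018),backL=((74,457),(475,560),.018))
for k,(a,b,z) in P.items():
    print(k,atz(T,*g(*a),z).round(4),atz(S,*gs(*b),z).round(4),tri(T,g(*a),S,gs(*b))[0].round(4))
E
```

```text
T [188.34 214.33] [ 30  36  18  18 224] [0.5555 0.2549 0.02  ] depth z 1.0214127 1.0193
T [237.07 229.99] [ 79  52  17  17 228] [0.5255 0.1549 0.02  ] depth z 1.0193964 1.0147
T [189.21 267.73] [ 31  89  17  18 233] [0.4479 0.2488 0.02  ] depth z 1.0096058 1.0081
S [284.01 264.4 ] [ 70  23  19  14 192] [0.5277 0.1552 0.02  ]
S [251.2  301.88] [ 36  59  21  17 248] [0.5579 0.2553 0.02  ]
S [314.4  312.65] [ 99  70  22  17 272] [0.45   0.2495 0.02  ]
tri [0.5567 0.2551 0.02  ] 0.0024
tri [0.5266 0.1551 0.02  ] 0.0021
tri [0.449  0.2491 0.0197] 0.0022
pinU [0.569  0.0748 0.024 ] [0.5707 0.0839 0.024 ] [0.5715 0.0754 0.0162]
pinL [0.5152 0.0638 0.024 ] [0.5164 0.0699 0.024 ] [0.5165 0.0642 0.0188]
farU [ 0.5935 -0.0526  0.018 ] [ 0.5981 -0.0511  0.018 ] [ 0.5959 -0.0522  0.0173]
farL [ 0.5392 -0.0651  0.018 ] [ 0.5393 -0.065   0.018 ] [ 0.5392 -0.0651  0.018 ]
cornU [0.6248 0.1602 0.018 ] [0.628  0.1599 0.018 ] [0.6262 0.1605 0.0187]
cornL [0.4299 0.1235 0.018 ] [0.4329 0.1223 0.018 ] [0.4313 0.1236 0.0195]
backU [0.5906 0.3341 0.018 ] [0.5922 0.3358 0.018 ] [0.5917 0.3348 0.0166]
backL [0.3964 0.2966 0.018 ] [0.3992 0.2987 0.018 ] [0.3978 0.2972 0.0163]
```

Run:
```python
from h import *
M=np.array([[0,28],[0,-28],[.130*1e3,27],[130,-27],[-75,99],[-75,-99],[-253,99],[-253,-99]])/1e3
top=np.array([[.569,.0748],[.5152,.0638],[.5935,-.0526],[.5392,-.0651],[.6248,.1602],[.4299,.1235],[.5906,.3341],[.3964,.2966]])
tri=np.array([[.5715,.0754],[.5165,.0642],[.5959,-.0522],[.5392,-.0651],[.6262,.1605],[.4313,.1236],[.5917,.3348],[.3978,.2972]])
Pt=np.array([[.5555,.2549],[.5255,.1549],[.4479,.2488]]);Pr=np.array([[.5567,.2551],[.5266,.1551],[.449,.2491]])
for W,P in((top,Pt),(tri,Pr)):
    m,w=M.mean(0),W.mean(0);U,s,V=np.linalg.svd((M-m).T@(W-w));R=V.T@U.T;t=w-R@m
    print('o',t.round(4),'ang',np.arctan2(R[1,0],R[0,0]).round(4));print(((W-t)@R-M).round(4).tolist());print(((P-t)@R).round(4))
```

```text
o [0.5418 0.0683] ang -1.3786
[[-0.0012, -0.0], [-0.0006, 0.001], [-0.0014, 0.0007], [0.0005, -0.001], [0.0007, 0.0], [-0.0005, -0.0003], [0.0014, -0.0003], [0.0012, -0.0001]]
[[-0.1805  0.0491]
 [-0.0881  0.0006]
 [-0.1951 -0.0577]]
o [0.5432 0.0687] ang -1.3784
[[-0.0012, 0.001], [-0.0007, 0.0009], [-0.0012, 0.0016], [0.0006, -0.0025], [0.0008, -0.0], [-0.0003, -0.0004], [0.0011, -0.0005], [0.0009, -0.0001]]
[[-0.1804  0.0489]
 [-0.088   0.0002]
 [-0.1951 -0.058 ]]
```

Triangulated piston tops are at z = 0.0200 (6+14 mm, as expected) and the track model fits within about 1.5 mm. In the track frame the pistons are at (-180,49), (-88,0) and (-195,-58) mm. I'll start with the middle one, pushing with closed fingers and the flat face across the push direction.

```bash
cat >> h.py <<'E'
from scipy.spatial.transform import Rotation as Rn
O=np.array([.5425,.0685]);A=-1.3785
RF=np.array([[np.cos(A),-np.sin(A)],[np.sin(A),np.cos(A)]])
def F(x,y,z): return [*(O+RF@np.array([x,y])),z]
def toF(p): return RF.T@(np.asarray(p)[:2]-O)
def Q(a,flip=False):  # push direction at feeder angle a; jaws across it
    th=A+a+np.pi/2+(np.pi if flip else 0); y=np.array([np.cos(th),np.sin(th),0]);z=np.array([0,0,-1.])
    q=Rn.from_matrix(np.c_[np.cross(y,z),y,z]).as_quat();return [q[3],*q[:3]]
ZP=.018; ZH=.075
def st(tag=''):
    from bench import state
    s=state();print(tag,'t',round(s['time'],2),'F',toF(s['ee_pos']).round(4),'z',round(s['ee_pos'][2],4),'f',np.round(s['ft_force'],1),'gap',round(s['finger_gap'],4))
def snap(n):
    from bench import get_image
    T=get_image('top');S=get_image('side')
    for d,b in((T,(150,170,360,305)),(S,(205,185,350,350))):
        print([toF(atz(d,*c,.02)).round(4).tolist() for c,s in blobs(d['frame'],b,120,600) if max(s[2:4])<28])
    a=cv2.resize(T['frame'][170:305,145:360],None,fx=2.2,fy=2.2);b=cv2.resize(S['frame'][170:355,200:360],None,fx=2,fy=2)
    h=max(a.shape[0],b.shape[0]);im=np.zeros((h,a.shape[1]+b.shape[1],3),np.uint8);im[:a.shape[0],:a.shape[1]]=a;im[:b.shape[0],a.shape[1]:]=b
    cv2.imwrite(f'pics/{n}.png',im)
E
python3 - <<'E'
from bench import *
from h import *
for fl in(0,1):
    for a in(-.4,0,.4):
        for p in((-.24,.06),(-.24,-.06),(-.13,0),(0,0)):
            j=inverse_kinematics(F(*p,ZP),Q(a,fl));print(fl,a,p,None if j is None else np.round(j,2))
E
```

```text
0 -0.4 (-0.24, 0.06) [ 0.46  0.25  1.43 -0.    1.46  0.67]
0 -0.4 (-0.24, -0.06) [ 0.52 -0.04  1.74 -0.    1.44  0.73]
0 -0.4 (-0.13, 0) [ 0.3   0.03  1.67 -0.    1.44  0.51]
0 -0.4 (0, 0) [ 0.06  0.01  1.69 -0.    1.44  0.27]
0 0 (-0.24, 0.06) [ 0.46  0.25  1.43 -0.    1.46  0.27]
0 0 (-0.24, -0.06) [ 0.52 -0.04  1.74 -0.    1.44  0.33]
0 0 (-0.13, 0) [ 0.3   0.03  1.67 -0.    1.44  0.11]
0 0 (0, 0) [ 0.06  0.01  1.69 -0.    1.44 -0.13]
0 0.4 (-0.24, 0.06) [ 0.46  0.25  1.43 -0.    1.46 -0.13]
0 0.4 (-0.24, -0.06) [ 0.52 -0.04  1.74 -0.    1.44 -0.07]
0 0.4 (-0.13, 0) [ 0.3   0.03  1.67 -0.    1.44 -0.29]
0 0.4 (0, 0) [ 0.06  0.01  1.69 -0.    1.44 -0.53]
1 -0.4 (-0.24, 0.06) [ 0.46  0.25  1.43 -0.    1.46 -2.47]
1 -0.4 (-0.24, -0.06) [ 0.52 -0.04  1.74 -0.    1.44 -2.41]
1 -0.4 (-0.13, 0) [ 0.3   0.03  1.67 -0.    1.44 -2.63]
1 -0.4 (0, 0) None
1 0 (-0.24, 0.06) None
1 0 (-0.24, -0.06) None
1 0 (-0.13, 0) None
1 0 (0, 0) None
1 0.4 (-0.24, 0.06) None
1 0.4 (-0.24, -0.06) None
1 0.4 (-0.13, 0) None
1 0.4 (0, 0) [ 0.06  0.01  1.69 -0.    1.44  2.61]
```

Flip = 0 works everywhere.

Run:
```python
from bench import *
from h import *
close()
move_to(F(-.135,0,ZH),Q(0));st('above')
move_l(F(-.135,0,ZP),.1);st('down')
move_l(F(-.065,0,ZP),.08);st('pushed to x~-35')
snap('a1')
```

```text
above t 3.23 F [-0.136   0.0002] z 0.0756 f [ 0.1 -0.2  0.7] gap 0.0001
down t 3.94 F [-0.1351  0.0003] z 0.0184 f [-0.2  0.4  0.3] gap 0.0002
pushed to x~-35 t 4.97 F [-0.0651 -0.0002] z 0.0177 f [0.2 0.2 0. ] gap 0.0004
[]
[[-0.1804, 0.0507], [-0.1952, -0.0563]]
```

View pics/a1.png

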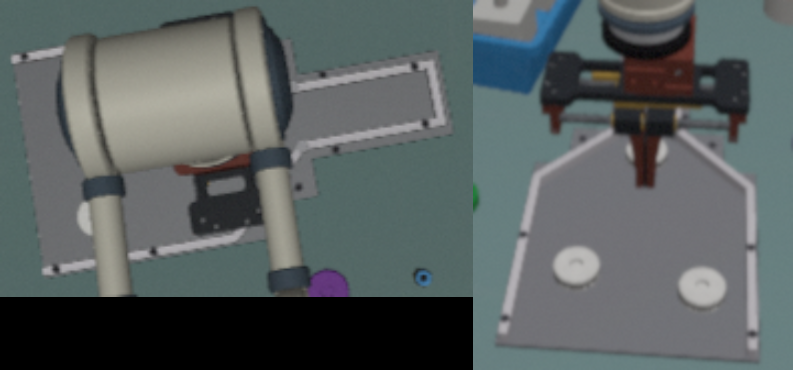

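The side view shows piston centred between finger and gate. Pushing it through, then backing off to check.

Run:
```python
from bench import *
from h import *
move_l(F(-.002,0,ZP),.08);st('thru')
hold(.2)
move_l(F(-.04,0,ZP),.15)
move_l(F(-.04,0,ZH),.15)
p=np.array([-.1805,.049]);d=np.array([-.035,0])-p;L=np.linalg.norm(d);d/=L;a=np.arctan2(d[1],d[0])
s=p-d*.045
move_to(F(*s,ZH),Q(a));st()
snap('a2')
```

```text
thru t 6.0 F [-0.0021  0.    ] z 0.018 f [-0.4  0.5 -0.7] gap 0.0002
 t 7.93 F [-0.2223  0.0627] z 0.0736 f [ 0.4 -0.2  0.4] gap 0.0004
[[-0.1803, 0.0483], [0.0292, -0.0028], [-0.1944, -0.0582]]
[[0.0295, -0.0004], [-0.1812, 0.0478], [-0.195, -0.0562]]
```

View pics/a2.png

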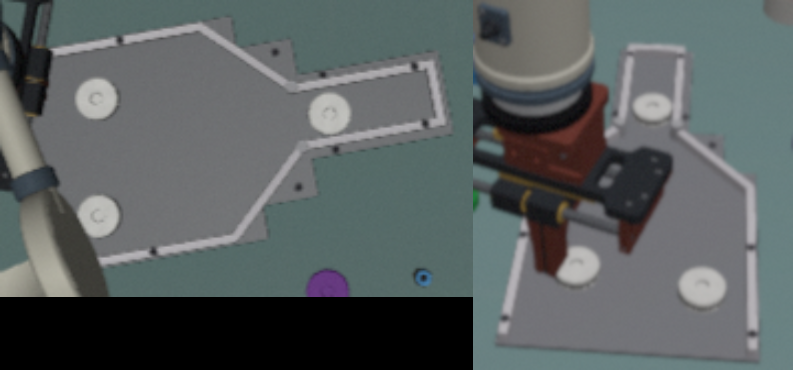

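The first piston is in the slot at x ≈ 29 mm. Next, push the second towards the centre line, ending 45 mm before the gate.

Run:
```python
from bench import *
from h import *
p=np.array([-.1805,.0487]);d=np.array([-.045,0])-p;L=np.linalg.norm(d);d/=L;a=np.arctan2(d[1],d[0])
move_to(F(*(p-d*.045),ZP),Q(a));st()
move_l(F(*(p+d*(L-.0297)),ZP),.1);st()
b=p+d*(L-.05)
move_l(F(*b,ZP),.15);move_l(F(*b,ZH),.15)
move_to(F(-.2,0,.1),Q(0))
snap('a3');st()
```

```text
t 8.38 F [-0.2213  0.0634] z 0.0175 f [ 0.5 -0.5  0.1] gap 0.0008
 t 10.12 F [-0.0732  0.0099] z 0.0177 f [ 0.2  0.2 -0.6] gap 0.0001
[[0.0292, -0.0026], [-0.0448, -0.0018], [-0.1934, -0.0584]]
[[-0.1951, -0.0561]]
 t 11.56 F [-0.199  -0.0004] z 0.0985 f [-0.1  0.2  0.6] gap 0.0002
```

View pics/a3.png

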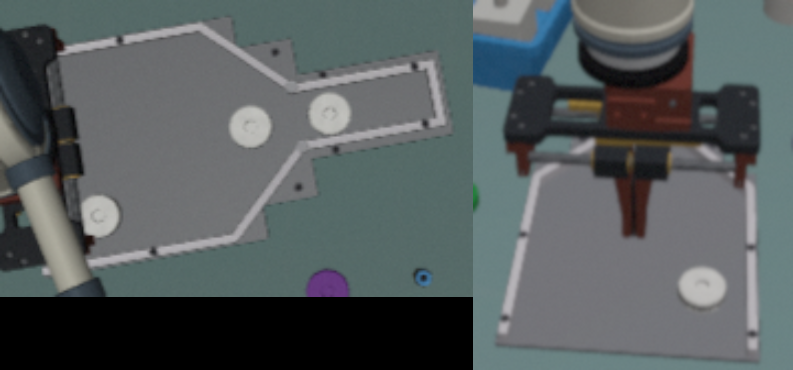

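The second piston is at (-45, about -1), well lined up. Pushing it straight through, then setting up for the third.

Run:
```python
from bench import *
from h import *
move_to(F(-.095,0,ZH),Q(0));move_l(F(-.095,0,ZP),.15)
for x in(-.045,-.002):
    move_l(F(x,0,ZP),.08);st('push')
hold(.2)
move_l(F(-.04,0,ZP),.15);move_l(F(-.04,0,ZH),.15)
p=np.array([-.195,-.0575]);d=np.array([-.045,0])-p;L=np.linalg.norm(d);d/=L;a=np.arctan2(d[1],d[0])
move_to(F(*(p-d*.045),ZH),Q(a))
snap('a4');st()
```

```text
push t 13.38 F [-0.0448 -0.0001] z 0.0179 f [ 0.   0.8 -1.2] gap 0.0008
push t 14.06 F [-0.0017 -0.    ] z 0.018 f [ 0.3  0.2 -1.5] gap 0.0008
[[0.0687, -0.0029], [0.0297, -0.0025], [-0.195, -0.0584]]
[[0.0484, -0.0003], [-0.1962, -0.0523]]
 t 16.14 F [-0.2357 -0.073 ] z 0.0746 f [-0.5 -0.1  0.1] gap 0.0006
```

View pics/a4.png

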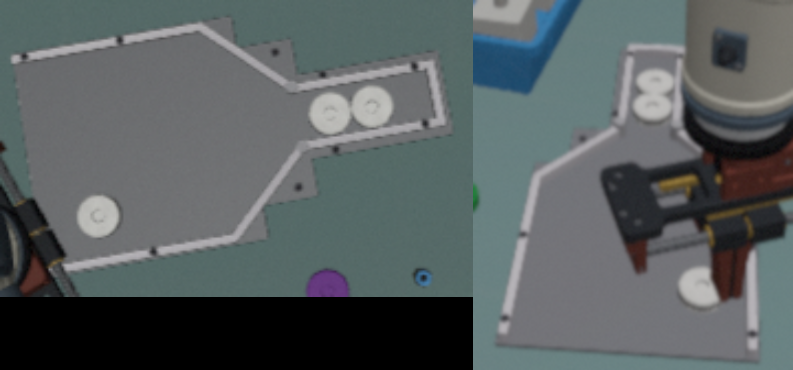

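Two pistons are in the slot, at x = 30 and 69 mm. Now the third.

Run:
```python
from bench import *
from h import *
p=np.array([-.195,-.0577]);d=np.array([-.045,0])-p;L=np.linalg.norm(d);d/=L;a=np.arctan2(d[1],d[0])
move_to(F(*(p-d*.045),ZP),Q(a));st()
move_l(F(*(p+d*(L-.0297)),ZP),.1);st()
b=p+d*(L-.05)
move_l(F(*b,ZP),.15);move_l(F(*b,ZH),.15)
move_to(F(-.2,0,.1),Q(0))
snap('a5');st()
```

```text
t 16.48 F [-0.2357 -0.0738] z 0.0171 f [-0.2 -1.3  0.3] gap 0.0006
 t 18.39 F [-0.073  -0.0108] z 0.0179 f [-0.5 -0.7 -0.4] gap 0.0005
[[0.0686, -0.003], [0.0298, -0.0024], [-0.0452, -0.002]]
[]
 t 19.9 F [-0.1986 -0.0006] z 0.0986 f [-0.3 -0.1 -0.5] gap 0.0007
```

View pics/a5.png

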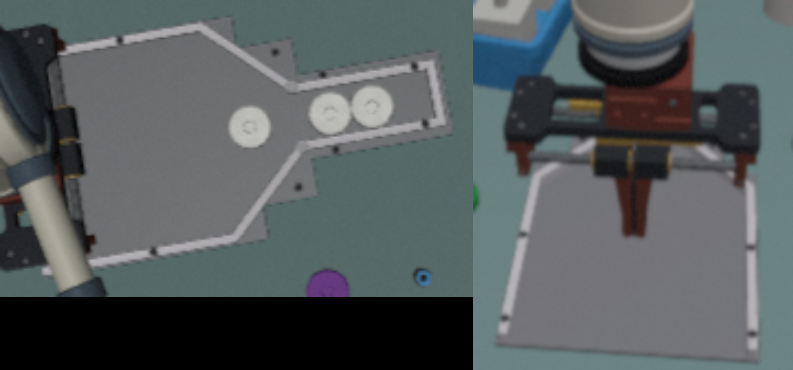

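Run:
```python
from bench import *
from h import *
move_to(F(-.095,0,ZH),Q(0));move_l(F(-.095,0,ZP),.15)
for x in(-.045,-.0065):
    move_l(F(x,0,ZP),.07);st('push')
hold(.2)
move_l(F(-.05,0,ZP),.15);move_l(F(-.05,0,ZH),.15)
move_to(F(-.24,0,.2),Q(0))
snap('a6');st()
d=get_image('top');cv2.imwrite('pics/top6.png',d['frame']);d2=get_image('side');cv2.imwrite('pics/side6.png',d2['frame'])
```

```text
push t 21.81 F [-0.0449 -0.0001] z 0.0179 f [ 0.1 -0.8 -0.8] gap 0.0007
push t 22.51 F [-0.0061 -0.    ] z 0.018 f [-0.7 -0.1 -0.4] gap 0.0007
[[0.1027, -0.0032], [0.0639, -0.0026], [0.025, -0.0025]]
[]
 t 24.69 F [-2.384e-01 -2.000e-04] z 0.198 f [0.3 0.1 0. ] gap 0.0005
```

View pics/a6.png

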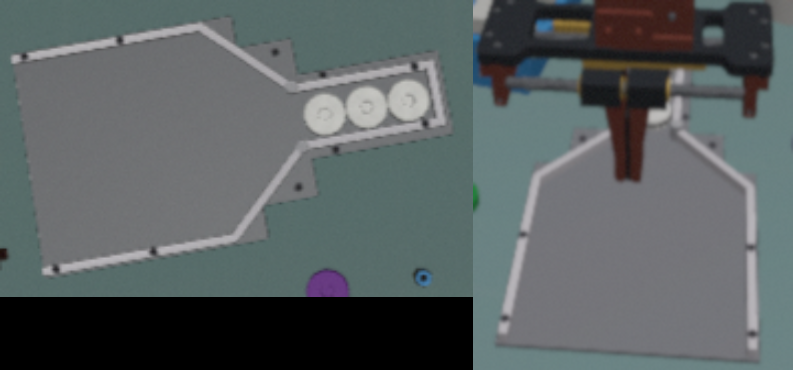

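View pics/top6.png

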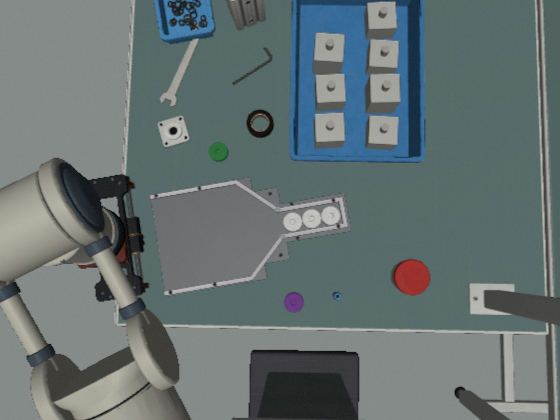

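All three are in a row at x = 25, 64 and 103 mm with |y| ≤ 3 mm. In the top view the bystanders haven't moved: end cap (173,131), tape roll (260,123), pot (412,277), fitting (337,296). The arm is clear, so I'm handing in.

```bash
python3 -c "
from bench import *
hold(.3);job_done();print(state()['time'])"
```

```text
the job is handed in; nothing more can be done
the job is handed in; nothing more can be done
```

All three pistons are in the slot, and I handed the job in at about 25 s of the 58 s allowed. I pushed each one along the floor with the closed fingertips, the middle one first and then the other two. I lined those two up on the centre line before pushing them through the gate.

- **Final positions:** the last top view puts the centres at x = 25, 64 and 103 mm past the gate, in line, with y about -2.5 to -3 mm. All are fully past the gate and inside the ±12 mm limit.
- **Bystanders and forces:** the four bystanders look unmoved in the top view. Wrist force, read at the end of the moves, stayed under 2 N.
- **Disagreement between cameras:** for pistons in the slot, the top view gives y about 2 mm more negative than the side view. That is roughly the stated calibration error and harmless here.
- **Not checked:** the arm blocked the side camera in the last picture, so the final positions come from the top view alone. I did not measure heights or tilt again after the pushes.

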